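# Hang the roll-setting gauge back in the gauge cabinet

### The job

Take the roll-setting gauge from its wooden stand and put it away in the grey gauge cabinet: lower it blade first through the open hatch, feel for the hook inside, thread the gauge's eye over it and leave it hanging there by its own weight, its grip down inside the hatch so that the lid could close. Do not touch the hatch frame with the gauge or the gripper, do not force the gauge against the hook, and leave the things standing about where they are.

Things in the scene. Friction and masses are not known exactly. Their poses are not given: they have to be found in the camera images.
- gauge: Roll-setting gauge, 0.14 to 0.28 kg, 125 mm tall, upright: steel blade 5 mm thick (own x), 60 mm wide (y), stepped to 55 and 50 mm at its lower end, and on top a black grip bar 16 mm thick (x), 72 mm long (y), 24 mm tall, 101 to 125 mm above the origin. Same front and back. Origin: middle of the blade's lower end, z up along the blade. It starts upright in the stand.
- gauge_eye (a point): Centre of the hanging eye, an upright slot right through the blade, 9 mm wide (y) and 26 mm tall (z), 58 mm above the gauge's origin; its level upper edge is 13 mm above this point. Axes as the gauge.
- gauge_grip (a point): Middle of the grip bar, 113 mm above the gauge's origin. Axes as the gauge.
- stand: Beech bench stand, fixed, base 100 x 120 mm. Two cheeks 120 mm tall, 50 mm long (x), 62 mm apart clear (y), carry the ends of the grip bar; between them two boards, 62 mm tall, keep the blade in an 11 mm slot. The gauge lifts straight up. Origin: centre of the underside; z up, y along the grip bar.
- cabinet: Grey steel bench cabinet, fixed, 240 mm (x) by 350 mm (y), top sheet 164 mm high. The hatch is in the top towards its +y end; the hatch lid lies folded back flat over the other half, 170 mm high. Inside there is only the hook on its rail; the floor is 10 mm above the bench. Origin: centre of the underside; z up; +x points to the rear wall, which carries the rail.
- hatch_frame: Dark steel frame of the hatch, fixed to the cabinet: bars 12 mm wide and 20 mm high whose top is 172 mm above the bench. The clear opening is 170 mm (x) by 146 mm (y). Must not be touched. Origin and axes as the cabinet's; centre of the opening at point hatch_mid.
- hatch_mid (a point): Centre of the hatch opening, level with the top of its frame. Axes as the cabinet.
- tape_roll: Clear roll of packing tape, 90 mm across and 24 mm high, lying on the folded lid. Leave it alone. Origin: centre of its underside.
- core: Cardboard core, 68 mm across, 85 mm tall, standing behind the stand. Leave it alone. Origin: centre of its underside.
- ink_tin: Closed tin, 66 mm across, 75 mm tall, standing behind the stand. Leave it alone. Origin: centre of its underside.
- rail_mid (a point): Middle of the slotted rail on the rear wall, 112 mm above the bench, in line with the hatch's centre. Axes as the cabinet. The hook, rigid flat steel strip 5 mm wide (y) and 4 mm thick, is clamped to it: a level shank at this height runs 80 mm towards -x, then the last 14 mm bend up by 50 degrees to the tip. Hung, the eye's upper edge rests on the shank: eye centre 101 mm, grip top 168 mm up.
- hook_end (a point): Where the middle of the hook's tip would be if the hook stood at the -y end of its rail: under the hatch's centre line (x), 123.5 mm above the bench. Axes as the cabinet. The real hook is clamped 3 to 49 mm from here along +y: not measured, find it by sight or feel. An eye whose centre is 116 to 118 mm high passes over tip and bend in one level move along +x.

How it is judged:
By the outcome, as a careful person would: the job done as asked, in the order asked, and still so for the second after the job is handed in, with the robot touching nothing.
It also fails if it takes over 61 s, if anything falls off the work surface, if the arm or the gripper's body presses on something with over 40 N, if the wrist force passes 120 N, or if a joint passes its speed limit or range.

### The arm

A 6-joint arm with a two-finger parallel gripper is mounted at the origin on the work surface. World frame = base frame: x ahead of the robot, y to its left, z up, the work surface at z = 0. Lengths are in m, angles in rad, forces in N, time in s.
With the tool pointing down it reaches from about 0.25 to 0.725 m from the base axis. Payload 4 kg.
Tool frame: the origin (TCP) lies at the very end of the fingers, on their centre line; the grasp point (between the pads) lies 19 mm behind it; x points along the fingers, z is the direction in which the jaws open and shut, and the axes are right-handed (so a half turn about x gives the same grasp; the last joint's range is limited). The gripper opens to 85 mm and grips with 20 to 120 N. Pads are 22 mm wide; open, the fingers measure 114 mm over their backs; the gripper's body (76 mm by 85 mm) begins 54 mm behind the grasp point. The pads swing forward as they close: fully open they stand 13 mm farther back than shut.
Start: joints at [1.263, 0.241, 0.005, 1.335, 0, 1.571], TCP at [0.151, 0.477, 0.231] pointing down, gripper open.
Joint ranges: [-2.72, 2.72], [-1.05, 1.87], [-1.09, 1.28], [-1.99, 2.15], [-1.42, 1.44], [-3.14, 3.14]. Speed limits (rad/s): [2.79, 2.79, 3.14, 3.14, 3.14, 3.14].

### API

Orientations are given as a unit quaternion [x, y, z, w].
In Python, from workcell import bot gives the robot as it stands.
- The arm moves only by the tool apply_moves, never from a script. Its argument "targets" is one flat list of numbers, 7 for each row, row after row: the shift along the tool's x, y, z in units of 25 cm (1.0 is 25 cm), then the turn, a rotation vector about the tool's x, y, z in units of 0.5 rad (1.0 is 0.5 rad), then the opening, from 0 (shut) to 1 (fully open). In form: [tx, ty, tz, wx, wy, wz, claw, tx, ty, tz, wx, wy, wz, claw, ...]. A call has 1 to 12 rows; each row is the pose to reach, as a shift and turn from the pose commanded when the call began, along the tool's axes at that moment; what a row does not reach only later rows make up. A row lasts 1/12 s, in which the tool goes at most 41.7 mm and 7.16 degrees, less where a joint would pass 70% of its speed; a pose out of reach is approached as far as the arm can. A call with a number of a shift or a turn outside -1 to 1 is refused whole. A call with a gripper value outside its range is refused whole. The fingers move at their own pace and stop on an object; the grip force is fixed at half the most. Time passes only in rows, so rows that repeat a pose let the fingers close. It gives the time, the measured TCP pose, the force and the opening at its end, in the units of the state.
- bot.get_obs(): the state, without advancing time (a new reading comes with each control period).
- bot.camera(name): name is "scene" or "top" or "wrist"; returns (picture, depth): 420x560x3 uint8, red, green, blue; 420x560 float32, m along the optical axis (not along the pixel's ray), 0 where there is no reading.
- bot.camera_params(name): a dict with "fx", "fy", "cx", "cy" (pixels), "dist" ([k1, k2, p1, p2, k3] as OpenCV has them; the pictures are not rectified), "T" (4x4, takes a point from camera to world coordinates); the wrist camera has in their place "tool_from_camera" (4x4, takes a point from camera to tool coordinates, whose origin is the TCP and whose axes are the tool frame's). Camera axes: x right, y up, looking along -z (the intrinsics and any distortion apply to the point x, -y, -z); pixel columns grow to the right and rows downward; lengths in m; the calibration is good to about 2 mm. A picture is of the moment at which its call begins: read the wrist's pose just before it. camera_params takes no time and is no camera call.
- bot.job_done(): hands the job in, once; it reports no verdict.
The state is a dict: "clock": time; "joint_pos": joint angles; "joint_vel": joint speeds; "tau": joint torques, N m; "eef_pos": TCP position; "tool_rot": TCP orientation; "ft_force": force on the tool from outside, world axes, zero at the start; "ft_torque": the same for the moment, N m; "grip_width": finger opening in m.
Only numpy, scipy, OpenCV 4.12 (cv2) and the standard library are available. Lean on these libraries where they do the work, as an engineer would, in place of code of your own. Each camera call takes 0.05 s, during which the arm holds its last target.

## Working session

There is one attempt and no reset: what is moved stays moved. The work goes in short steps, Python scripts to look and compute and a tool call to move; the robot and the scene stay as the last step left them, time stands still between calls to the robot, and variables do not carry over. Pictures are saved under pics/ and viewed, and the job is handed in when it is done.

Besides the shell and the picture viewer there is one more tool, called after "Request:" as name(argument=value, ...) on one line, values as JSON. apply_moves: Moves the arm, as the interface text tells. Its arguments: {"type":"object","properties":{"targets":{"type":"array"}},"required":["targets"]}

```bash
mkdir -p pics; ls
cat > h.py <<'E'
import numpy as np, cv2
from workcell import bot
from scipy.spatial.transform import Rotation as R
def snap(name,fn):
    o=bot.get_obs()
    im,d=bot.camera(name)
    cv2.imwrite('pics/'+fn+'.png',im[:,:,::-1]); np.savez('pics/'+fn+'.npz',im=im,d=d,p=o['eef_pos'],q=o['tool_rot'])
    return im,d
def cam(name,fn):
    P=bot.camera_params(name); z=np.load('pics/'+fn+'.npz')
    if 'T' in P: T=np.array(P['T'])
    else:
        T=np.eye(4);T[:3,:3]=R.from_quat(z['q']).as_matrix();T[:3,3]=z['p'];T=T@np.array(P['tool_from_camera'])
    K=np.array([[P['fx'],0,P['cx']],[0,P['fy'],P['cy']],[0,0,1]]);return T,K,np.array(P['dist'],float),z['im'],z['d']
def rays(T,K,D,uv):
    n=cv2.undistortPoints(np.array(uv,float).reshape(-1,1,2),K,D).reshape(-1,2)
    v=np.c_[n[:,0],-n[:,1],-np.ones(len(n))]
    return T[:3,3],v@T[:3,:3].T
def onplane(T,K,D,uv,z):
    o,v=rays(T,K,D,uv); return o+v*((z-o[2])/v[:,2])[:,None]
def cloud(T,K,D,d):
    h,w=d.shape; u,v=np.meshgrid(np.arange(w),np.arange(h))
    o,r=rays(T,K,D,np.c_[u.ravel(),v.ravel()]); p=o+r*d.ravel()[:,None]
    return p.reshape(h,w,3)
E
python3 - <<'E'
from h import *
print(bot.get_obs())
for n in ['scene','top','wrist']:
    snap(n,n+'0'); print(n,bot.camera_params(n))
E
```

```text
pics
{'clock': 0.0, 'joint_pos': array([ 1.26297726e+00,  2.41437026e-01,  3.70429104e-03,  1.33519335e+00,
       -1.63104645e-05,  1.57077889e+00]), 'joint_vel': array([ 2.66962373e-04, -5.65200921e-04,  4.05806396e-05,  9.47472935e-04,
        1.69497252e-03,  7.17696808e-04]), 'tau': array([ 9.25796007e-05, -3.72318649e+01,  2.52407724e+01,  1.69117015e-02,
        1.19865526e-04, -9.73058167e-08]), 'eef_pos': array([0.15130135, 0.47588712, 0.23039334]), 'tool_rot': array([-0.41789225,  0.57134135,  0.41699391,  0.57013262]), 'ft_force': array([-0.01435618,  0.64246579,  0.47925974]), 'ft_torque': array([0.00702655, 0.01008254, 0.05976482]), 'grip_width': 0.08503850823176591}
scene {'fx': 480.8000635386515, 'fy': 480.8000635386515, 'cx': 276.6013599921078, 'cy': 211.94974833949453, 'dist': array([0.03447641, 0.        , 0.        , 0.        , 0.        ]), 'T': array([[ 0.1982923 , -0.83532871,  0.51274371,  1.14375479],
       [ 0.98011189,  0.17315317, -0.09694673, -0.16091461],
       [-0.00780081,  0.52177   ,  0.85305053,  0.95529724],
       [ 0.        ,  0.        ,  0. 
[... 309 characters left out ...]
-0.01546831, -0.08012334],
       [-0.01073356,  0.18842879,  0.9820282 ,  1.00799065],
       [ 0.        ,  0.        ,  0.        ,  1.        ]])}
wrist {'fx': 331.432757881186, 'fy': 331.432757881186, 'cx': 276.5616761072614, 'cy': 209.74727878960343, 'dist': array([-0.00442444,  0.        ,  0.        ,  0.        ,  0.        ]), 'tool_from_camera': array([[-9.05416063e-04,  2.86991493e-01, -9.57932703e-01,
        -1.42980718e-01],
       [ 1.41078587e-03,  9.57932509e-01,  2.86990102e-01,
         7.25429323e-02],
       [ 9.99998595e-01, -1.09159247e-03, -1.27221102e-03,
        -8.20588540e-05],
       [ 0.00000000e+00,  0.00000000e+00,  0.00000000e+00,
         1.00000000e+00]])}
```

View pics/scene0.png

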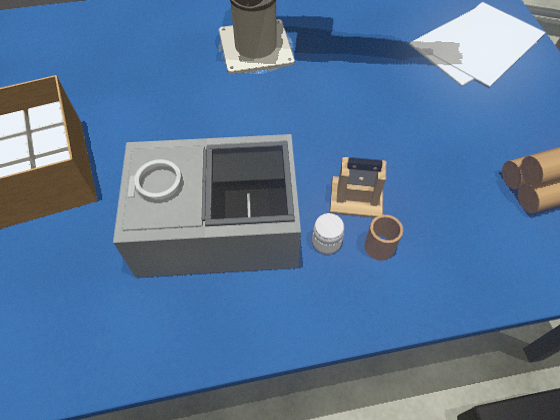

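View pics/top0.png

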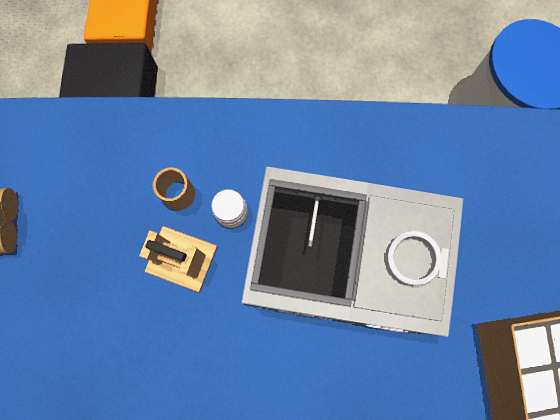

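View pics/wrist0.png

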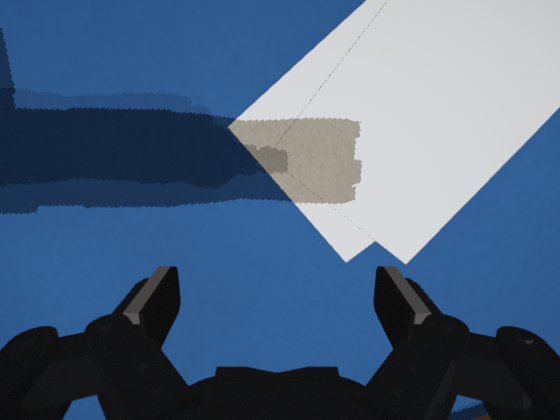

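The scene view shows the cabinet at about (210,205), with the hatch on its right side, the stand at (362,185), the tin at (328,233) and the core at (384,237). In the top view the grip is at (165,251), the hatch is about (255–365, 180–305), and the hook runs from (317,198) to its tip at about (310,245).

Run:
```python
from h import *
T,K,D,im,d=cam('top','top0')
C=cloud(T,K,D,d); Z=C[:,:,2]
for n,(u,v) in dict(grip=(165,251),frame=(262,230),lid=(400,300),tape=(395,250),hook=(314,220),tip=(310,243),bench=(100,330),core=(158,188),tin=(228,203)).items(): print(n,d[v,u],C[v,u].round(4))
# grip mask
hsv=cv2.cvtColor(im,cv2.COLOR_RGB2HSV)
m=((hsv[:,:,2]<60)&(Z>0.11)).astype(np.uint8); m[:,:130]=0;m[:,220:]=0;m[:225]=0;m[300:]=0
print('grip px',m.sum(),np.percentile(Z[m>0],[5,50,95]))
pts=C[m>0]; r=cv2.minAreaRect(pts[:,:2].astype(np.float32)*1000); print('grip',r)
g=cv2.cvtColor(im,cv2.COLOR_RGB2GRAY)
a=cv2.resize(im[160:340,230:480],None,fx=3.2,fy=3.2,interpolation=cv2.INTER_CUBIC); cv2.imwrite('pics/topc.png',a[:,:,::-1])
a=cv2.resize(im[215:305,125:235],None,fx=6,fy=6,interpolation=cv2.INTER_CUBIC); cv2.imwrite('pics/tops.png',a[:,:,::-1])
```

```text
grip 0.8693377 [0.5663 0.1388 0.146 ]
frame 0.84661794 [ 0.6032 -0.0318  0.1736]
lid 0.82247007 [ 0.4908 -0.2649  0.173 ]
tape 0.83945173 [ 0.5746 -0.2576  0.1718]
hook 0.90898323 [ 0.6339 -0.1224  0.1145]
tip 0.8922075 [ 0.5902 -0.1154  0.1233]
bench 0.98817456 [ 0.4189  0.3003 -0.0007]
core 0.9728884 [0.6996 0.1817 0.0668]
tin 0.9611881 [0.6716 0.0415 0.0711]
grip px 108 [0.13493575 0.14382238 0.14652811]
grip ((567.8794555664062, 140.11880493164062), (70.61260986328125, 16.04724884033203), 70.68798065185547)
```

View pics/topc.png

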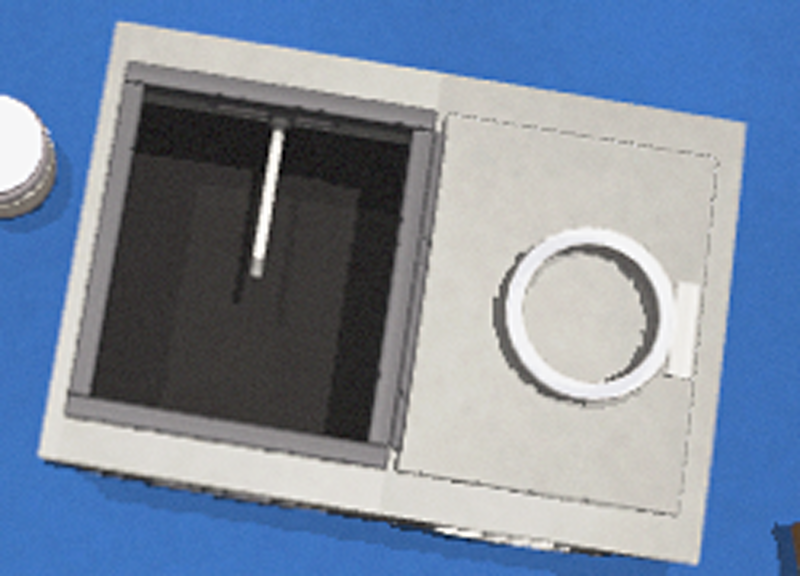

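View pics/tops.png

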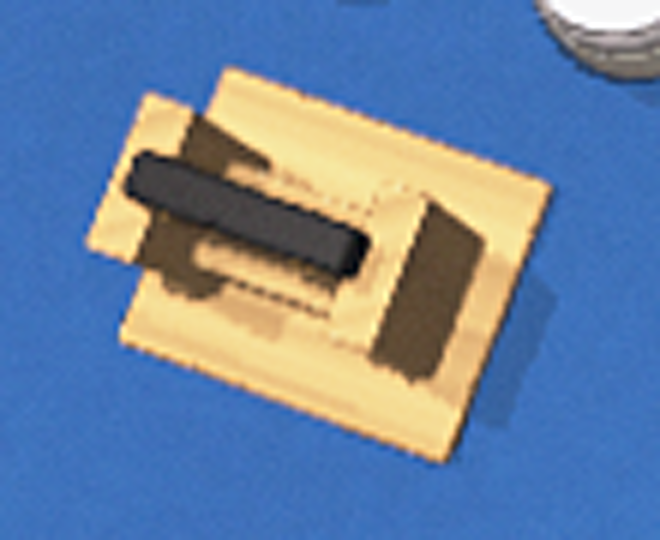

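Run:
```python
from h import *
T,K,D,im,d=cam('top','top0')
def q(l): return np.array(l)/3.2+[230-.3,160-.3]
c=onplane(T,K,D,q([(118,22),(747,123),(697,563),(38,460)]),.164)
f=onplane(T,K,D,q([(130,63),(440,110),(388,467),(65,413)]),.172)
hk=onplane(T,K,D,q([(279,130),(264,232)]),.112); tip=onplane(T,K,D,q([(257,272)]),.122)
for p in (c,f):
    print(p.round(4)[:,:2],[round(float(np.linalg.norm(p[i]-p[(i+1)%4])),4) for i in range(4)],p.mean(0).round(4))
    for i,j in((3,0),(2,1)): print('x dir',np.arctan2(*(p[j]-p[i])[[1,0]]))
    for i,j in((1,0),(2,3)): print('y dir',np.arctan2(*(p[j]-p[i])[[1,0]])-np.pi/2)
print(hk,tip)
print('hook dir',np.arctan2(*(hk[0]-hk[1])[[1,0]]))
s=lambda l: np.array(l)/6+[125-.4,215-.4]
b=onplane(T,K,D,s([(232,68),(552,188),(440,465),(120,340)]),.012)
print('base12',b.round(4),[round(float(np.linalg.norm(b[i]-b[(i+1)%4])),4) for i in range(4)],b.mean(0))
for h in(.144,):
    b=onplane(T,K,D,s([(135,152),(370,235),(355,278),(125,192)]),h);print(h,b.round(4),[round(float(np.linalg.norm(b[i]-b[(i+1)%4])),4) for i in range(4)],b.mean(0))
o=bot.get_obs();print(R.from_quat(o['tool_rot']).as_matrix().round(4))
```

```text
[[ 0.718  -0.0354]
 [ 0.6698 -0.382 ]
 [ 0.4328 -0.3472]
 [ 0.4793 -0.0012]] [0.35, 0.2395, 0.3491, 0.2412] [ 0.575  -0.1914  0.164 ]
x dir -0.1424261922612244
x dir -0.14599684850839306
y dir -0.13821050143962754
y dir -0.13346858713947185
[[ 0.6927 -0.0431]
 [ 0.6706 -0.2108]
 [ 0.48   -0.1832]
 [ 0.5038 -0.0151]] [0.1691, 0.1925, 0.1698, 0.1909] [ 0.5868 -0.113   0.172 ]
x dir -0.1473732042733362
x dir -0.14391312456921707
y dir -0.1309058262008087
y dir -0.14041557915018332
[[ 0.67135411 -0.12729478  0.112     ]
 [ 0.61176741 -0.11957141  0.112     ]] [[ 0.58736328 -0.11557675  0.122     ]]
hook dir -0.1288969896976783
base12 [[0.6338 0.18   0.012 ]
 [0.5956 0.0681 0.012 ]
 [0.502  0.101  0.012 ]
 [0.5401 0.212  0.012 ]] [0.1182, 0.0992, 0.1173, 0.099] [0.56786435 0.14025472 0.012     ]
0.144 [[0.5853 0.1728 0.144 ]
 [0.5627 0.1012 0.144 ]
 [0.55   0.1049 0.144 ]
 [0.5733 0.1749 0.144 ]] [0.0751, 0.0132, 0.0739, 0.0121] [0.56784009 0.13845625 0.144     ]
[[-5.000e-04 -9.530e-01  3.029e-01]
 [-1.500e-03  3.029e-01  9.530e-01]
 [-1.000e+00 -0.000e+00 -1.600e-03]]
```

```bash
cat >> h.py <<'E'
def Rt(th): # tool down, z at heading th
    c,s=np.cos(th),np.sin(th); x=np.array([0,0,-1.]);z=np.array([c,s,0]);return np.c_[x,np.cross(z,x),z]
def plan(p,th,fr=1):
    o=bot.get_obs();R0=R.from_quat(o['tool_rot']).as_matrix();p0=o['eef_pos']
    rv=R.from_matrix(R0.T@Rt(th)).as_rotvec()
    print('from',p0.round(4),'th',round(np.arctan2(R0[1,2],R0[0,2]),4),'t',o['clock'],'F',o['ft_force'].round(2),'w',round(o['grip_width'],4))
    print('shift',(R0.T@(np.array(p)-p0)/.25*fr).round(4),'turn',(rv/.5*fr).round(4))
E
python3 - <<'E'
from h import *
plan([0.6,-0.115,0.25],-0.14,1/3)
E
```

```text
from [0.1513 0.4761 0.2306] th 1.263 t 0.15 F [-0.13 -0.07 -0.24] w 0.0853
shift [-0.0249 -0.8088 -0.5699] turn [ 9.354e-01 -9.000e-04  8.000e-04]
```

Request:
apply_moves(targets=[-0.05, -0.1, -0.07, 0.12, 0, 0, 1, -0.1, -0.22, -0.155, 0.25, 0, 0, 1, -0.15, -0.34, -0.24, 0.4, 0, 0, 1, -0.2, -0.46, -0.325, 0.53, 0, 0, 1, -0.2, -0.58, -0.41, 0.67, 0, 0, 1, -0.2, -0.7, -0.49, 0.81, 0, 0, 1, -0.2, -0.81, -0.57, 0.93, 0, 0, 1])

```text
clock: 0.73
eef_pos: [0.3021, 0.2778, 0.2815]
tool_rot: [-0.274, 0.652, 0.274, 0.652]
ft_force: [1.3, 0.2, -0.4]
grip_width: 0.0855
```

Run:
```python
from h import *
plan([0.6,-0.115,0.26],-0.14,1/2)
```

```text
from [0.3021 0.2778 0.2815] th 0.7947 t 0.7333 F [ 1.33  0.24 -0.36] w 0.0855
shift [ 0.0431 -0.9754 -0.1434] turn [ 9.347e-01  7.000e-04 -1.000e-04]
```

Request:
apply_moves(targets=[0.0, -0.14, -0.02, 0.13, 0, 0, 1, 0, -0.28, -0.04, 0.27, 0, 0, 1, 0, -0.42, -0.06, 0.4, 0, 0, 1, 0, -0.56, -0.08, 0.53, 0, 0, 1, 0, -0.7, -0.1, 0.67, 0, 0, 1, 0, -0.84, -0.12, 0.8, 0, 0, 1, 0, -0.97, -0.14, 0.93, 0, 0, 1])

```text
clock: 1.32
eef_pos: [0.4512, 0.0831, 0.2811]
tool_rot: [-0.116, 0.698, 0.116, 0.697]
ft_force: [0.3, 0.2, 0.2]
grip_width: 0.0855
```

Run:
```python
from h import *
plan([0.6,-0.115,0.26],-0.14,1)
```

```text
from [0.4512 0.0831 0.2811] th 0.3291 t 1.3167 F [0.3  0.21 0.25] w 0.0855
shift [ 0.0843 -0.9423  0.307 ] turn [ 9.382e-01 -5.000e-04  1.000e-04]
```

Request:
apply_moves(targets=[0.0, -0.14, 0.04, 0.13, 0, 0, 1, 0, -0.28, 0.09, 0.27, 0, 0, 1, 0, -0.42, 0.13, 0.4, 0, 0, 1, 0.02, -0.56, 0.18, 0.53, 0, 0, 1, 0.04, -0.68, 0.22, 0.67, 0, 0, 1, 0.06, -0.8, 0.26, 0.8, 0, 0, 1, 0.08, -0.9, 0.29, 0.9, 0, 0, 1, 0.085, -0.94, 0.307, 0.938, 0, 0, 1, 0.085, -0.94, 0.307, 0.938, 0, 0, 1, 0.085, -0.94, 0.307, 0.938, 0, 0, 1])

```text
clock: 2.15
eef_pos: [0.5995, -0.1123, 0.2589]
tool_rot: [0.048, 0.706, -0.048, 0.705]
ft_force: [0.5, 1.0, 0.3]
grip_width: 0.0855
```

Run:
```python
from h import *
plan([0.6,-0.115,0.26],-0.14,1)
snap('wrist','w1')
```

```text
from [ 0.5995 -0.1123  0.2589] th -0.1365 t 2.15 F [0.47 0.98 0.28] w 0.0855
shift [-0.0042 -0.0104  0.0034] turn [ 0.007  -0.0044 -0.0009]
```

View pics/w1.png

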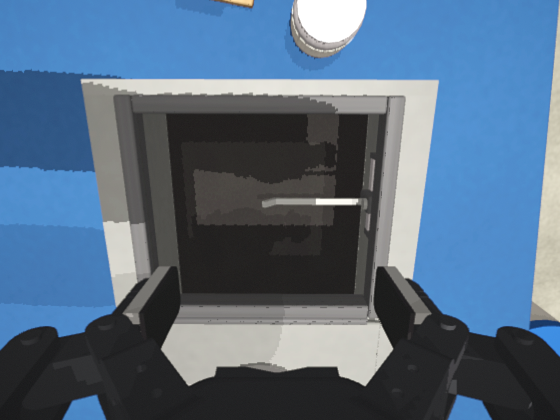

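The wrist view shows the hatch frame: outer edges near columns 118–402 and rows 96–322. The hook runs from its tip at (265,205) to the rail at (365,202).

Run:
```python
from h import *
T,K,D,im,d=cam('wrist','w1')
C=cloud(T,K,D,d); Z=C[:,:,2]
g=im.max(2).astype(int)
print(g[190:215,[268,275,290,305,320,335,350]])
m=((Z>.106)&(Z<.13)).astype(np.uint8); m[:185]=0;m[225:]=0;m[:,:250]=0;m[:,362:]=0
ys,xs=np.nonzero(m);print(m.sum())
for x in range(258,362,8):
    r=ys[xs==x]
    if len(r): print(x,r.min(),r.max(),Z[r,x].round(4).mean(), C[r,x].mean(0).round(4))
a=cv2.resize(im[80:330,90:430],None,fx=2.3,fy=2.3,interpolation=cv2.INTER_CUBIC); cv2.imwrite('pics/w1c.png',a[:,:,::-1])
```

```text
[[ 75  75  77  75  75  41  35]
 [ 75  75  75  76  75  39  36]
 [ 73  75  75  75  76  39  36]
 [ 66  74  70  69  74  41  35]
 [ 65  68  69  65  68  41  34]
 [ 65  65  66  65  66  39  34]
 [ 65  64  64  64  65  36  35]
 [ 66  81  76  76  74  50  52]
 [ 75 102 115 115 141 135 139]
 [ 97 135 156 155 246 245 243]
 [112 145 164 164 255 255 255]
 [135 143 161 161 255 255 253]
 [143 143 161 162 255 254 253]
 [143 144 164 163 255 255 255]
 [140 123 127 127 206 200 199]
 [142  88  84  84 114  94  92]
 [122  75  73  73  72  38  34]
 [ 89  73  75  74  72  32  33]
 [ 74  73  74  75  75  35  36]
 [ 75  74  69  74  74  35  35]
 [ 74  74  66  74  73  34  35]
 [ 75  74  66  73  75  35  34]
 [ 75  75  65  73  75  35  35]
 [ 75  75  65  75  75  36  36]
 [ 74  68  67  73  74  35  37]]
614
266 200 206 0.12301428571428573 [ 0.5902 -0.1152  0.123 ]
274 198 204 0.11519999999999998 [ 0.597  -0.1165  0.1152]
282 198 203 0.1144 [ 0.6041 -0.1172  0.1144]
290 198 203 0.11433333333333334 [ 0.6112 -0.1182  0.1143]
298 198 203 0.11443333333333335 [ 0.6184 -0.1191  0.1144]
306 198 203 0.11381666666666668 [ 0.6255 -0.1202  0.1138]
314 198 203 0.1139 [ 0.6326 -0.1212  0.1139]
322 198 203 0.11445 [ 0.6397 -0.122   0.1144]
330 198 203 0.11386 [ 0.6469 -0.123   0.1139]
338 198 203 0.11433333333333333 [ 0.654  -0.1239  0.1143]
346 198 203 0.11471666666666668 [ 0.661  -0.1248  0.1147]
354 198 203 0.11361666666666666 [ 0.6683 -0.1261  0.1136]
```

View pics/w1c.png

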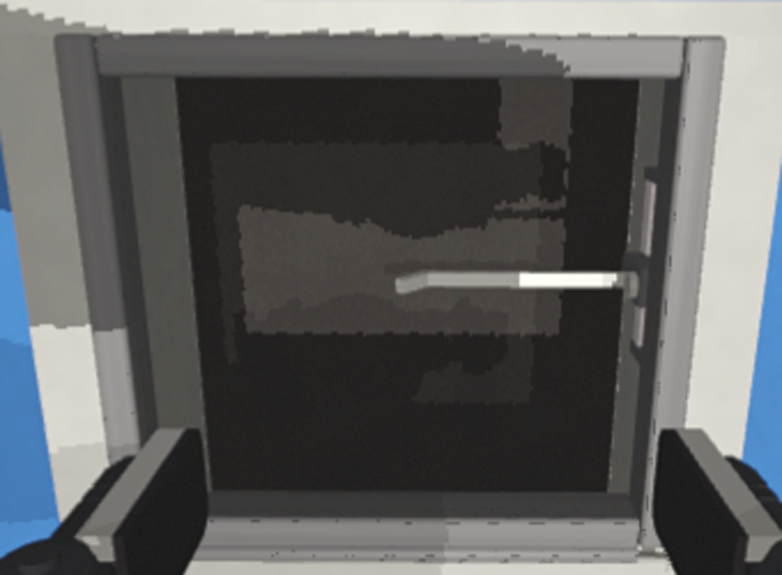

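Run:
```python
from h import *
plan([0.568,0.1395,0.25],-0.329,1)
```

```text
from [ 0.5993 -0.1117  0.2596] th -0.1356 t 2.2 F [ 0.2  -0.23  0.03] w 0.0854
shift [ 0.0392  0.9786 -0.26  ] turn [ 0.3869 -0.0029 -0.0005]
```

Request:
apply_moves(targets=[0.0, 0.12, -0.03, 0.05, 0, 0, 1, 0, 0.26, -0.07, 0.1, 0, 0, 1, 0, 0.4, -0.11, 0.16, 0, 0, 1, 0, 0.54, -0.15, 0.22, 0, 0, 1, 0.02, 0.68, -0.18, 0.28, 0, 0, 1, 0.03, 0.8, -0.21, 0.33, 0, 0, 1, 0.04, 0.91, -0.24, 0.37, 0, 0, 1, 0.04, 0.98, -0.26, 0.387, 0, 0, 1, 0.04, 0.98, -0.26, 0.387, 0, 0, 1, 0.04, 0.98, -0.26, 0.387, 0, 0, 1, 0.04, 0.98, -0.26, 0.387, 0, 0, 1])

```text
clock: 3.12
eef_pos: [0.5681, 0.1398, 0.2507]
tool_rot: [0.115, 0.697, -0.116, 0.698]
ft_force: [-0.1, -0.4, 0.8]
grip_width: 0.0854
```

Run:
```python
from h import *
plan([0.568,0.1395,0.25],-0.329,1)
snap('wrist','w2')
T,K,D,im,d=cam('wrist','w2')
C=cloud(T,K,D,d); Z=C[:,:,2]
m=((im.max(2)<75)&(Z>0.135)&(Z<.155)).astype(np.uint8); m[290:]=0
print(m.sum());ys,xs=np.nonzero(m);print(xs.min(),xs.max(),ys.min(),ys.max())
r=cv2.minAreaRect(C[m>0][:,:2].astype(np.float32)*1000);print(r,np.percentile(Z[m>0],[5,50,95]))
top=m*(Z>.1415)
o=onplane(T,K,D,np.argwhere(top>0)[:,::-1],.145)
print(cv2.minAreaRect(o[:,:2].astype(np.float32)*1000))
```

```text
from [0.5681 0.1398 0.2507] th -0.3281 t 3.1167 F [-0.15 -0.37  0.83] w 0.0854
shift [ 0.0029 -0.0013 -0.0001] turn [ 0.0018  0.0016 -0.0001]
1680
267 287 159 246
((569.9706420898438, 141.47239685058594), (70.0647201538086, 15.480057716369629), 71.7663803100586) [0.14217472 0.14408537 0.14522587]
((570.0797119140625, 141.7985382080078), (68.87245178222656, 15.250479698181152), 71.79560089111328)
```

View pics/w2.png

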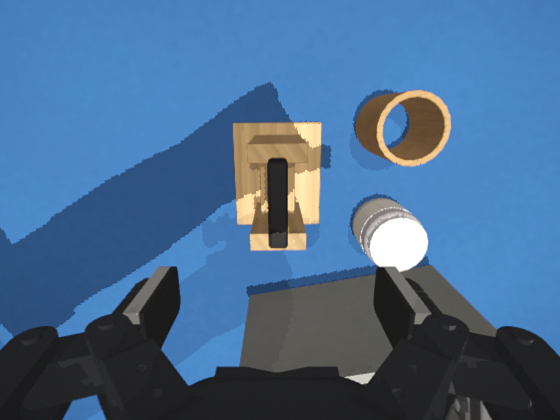

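The wrist view shows the grip upright at columns 268–287, rows 157–247. It lies between the cheeks, and the space around it is clear for the fingers.

Run:
```python
from h import *
plan([0.570,0.1416,0.113],-0.320,1)
```

```text
from [0.5684 0.1392 0.2506] th -0.3294 t 3.1667 F [ 0.36 -0.5  -0.1 ] w 0.0854
shift [0.5505 0.0112 0.0027] turn [-0.0187  0.0014 -0.0001]
```

Request:
apply_moves(targets=[0.05, 0.01, 0.003, -0.018, 0, 0, 1, 0.14, 0.01, 0.003, -0.018, 0, 0, 1, 0.24, 0.01, 0.003, -0.018, 0, 0, 1, 0.34, 0.01, 0.003, -0.018, 0, 0, 1, 0.43, 0.01, 0.003, -0.018, 0, 0, 1, 0.5, 0.01, 0.003, -0.018, 0, 0, 1, 0.54, 0.01, 0.003, -0.018, 0, 0, 1, 0.55, 0.01, 0.003, -0.018, 0, 0, 1, 0.55, 0.01, 0.003, -0.018, 0, 0, 1, 0.55, 0.01, 0.003, -0.018, 0, 0, 1])

```text
clock: 4.0
eef_pos: [0.5711, 0.1414, 0.1138]
tool_rot: [0.113, 0.697, -0.113, 0.699]
ft_force: [-0.3, -0.0, 1.1]
grip_width: 0.0857
```

Run:
```python
from h import *
plan([0.570,0.1416,0.113],-0.320,1)
snap('wrist','w3')
```

```text
from [0.5711 0.1414 0.1138] th -0.3212 t 4.0 F [-0.3  -0.01  1.09] w 0.0857
shift [ 0.0031 -0.0006 -0.0043] turn [-0.0025  0.0033 -0.0021]
```

View pics/w3.png

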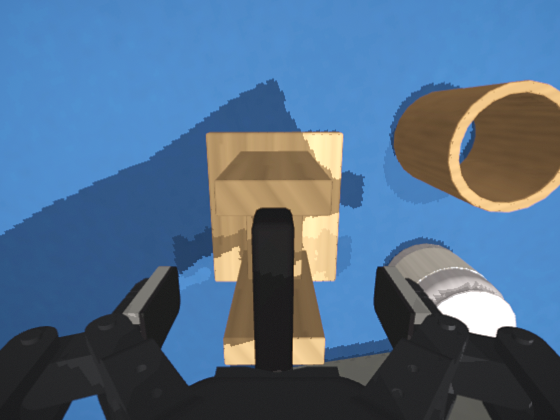

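The bar (columns 253–293) stands between the pads, whose middle is at column 276, so I can close.

Request:
apply_moves(targets=[0, 0, -0.003, 0, 0, 0, 0.5, 0, 0, -0.003, 0, 0, 0, 0.3, 0, 0, -0.003, 0, 0, 0, 0, 0, 0, -0.003, 0, 0, 0, 0, 0, 0, -0.003, 0, 0, 0, 0, 0, 0, -0.003, 0, 0, 0, 0, 0, 0, -0.003, 0, 0, 0, 0, 0, 0, -0.003, 0, 0, 0, 0, 0, 0, -0.003, 0, 0, 0, 0])

```text
clock: 4.8
eef_pos: [0.5696, 0.142, 0.1128]
tool_rot: [0.113, 0.698, -0.113, 0.698]
ft_force: [-0.3, 0.8, 2.1]
grip_width: 0.0152
```

Run:
```python
from h import *
plan([0.570,0.1416,0.113],-0.320,1)
```

```text
from [0.5696 0.142  0.1128] th -0.3205 t 4.8 F [-0.31  0.79  2.15] w 0.0152
shift [-0.0007 -0.0009  0.0019] turn [-0.0009  0.0007 -0.0006]
```

Request:
apply_moves(targets=[-0.02, 0, 0, 0, 0, 0, 0, -0.06, 0, 0, 0, 0, 0, 0, -0.12, 0, 0, 0, 0, 0, 0, -0.2, 0, 0, 0, 0, 0, 0, -0.3, 0, 0, 0, 0, 0, 0, -0.4, 0, 0, 0, 0, 0, 0, -0.5, 0, 0, 0, 0, 0, 0, -0.6, 0, 0, 0, 0, 0, 0, -0.7, 0, 0, 0, 0, 0, 0, -0.76, 0, 0, 0, 0, 0, 0, -0.8, 0, 0, 0, 0, 0, 0, -0.8, 0, 0, 0, 0, 0, 0])

```text
clock: 5.8
eef_pos: [0.5703, 0.1421, 0.3159]
tool_rot: [0.114, 0.696, -0.112, 0.7]
ft_force: [0.2, 0.5, -1.7]
grip_width: 0.015
```

Run:
```python
from h import *
plan([0.565,-0.112,0.325],-0.135,1)
snap('wrist','w4');snap('scene','s4')
```

```text
from [0.5703 0.1421 0.3159] th -0.3206 t 5.8 F [ 0.18  0.48 -1.71] w 0.015
shift [-0.0377 -0.9711  0.3003] turn [-0.3711  0.0093 -0.0046]
```

View pics/w4.png

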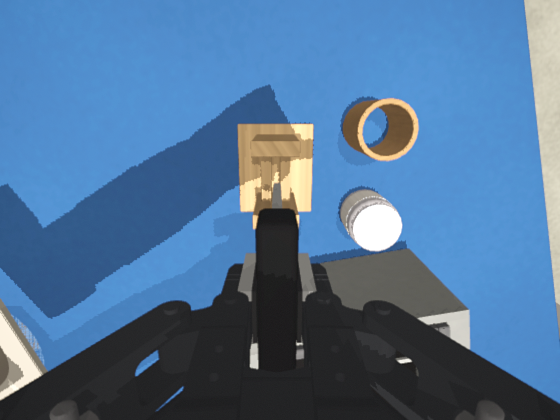

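View pics/s4.png

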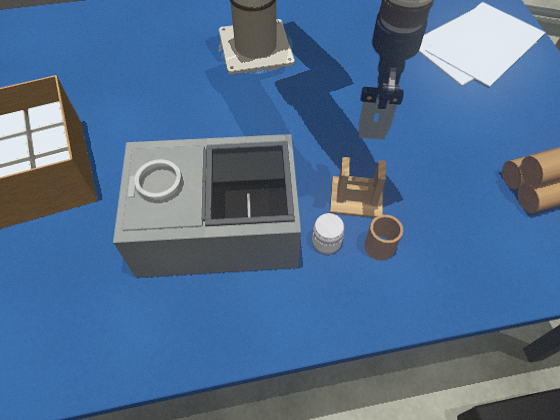

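The gauge hangs in the gripper, clear of the stand. The wrist view shows the bar from (277,208) to about (277,370), and the scene view shows the blade below the gripper at (375,122).

Run:
```python
from h import *
T,K,D,im,d=cam('wrist','w4')
Tt=np.array(bot.camera_params('wrist')['tool_from_camera'])
C=cloud(Tt,K,D,d)  # tool coords
print('col 277 profile');
for v in list(range(200,222,2))+list(range(222,380,8)): print(v,im[v,277].tolist(),C[v,277].round(4))
for v in (225,240): 
  print(v,[(u,int(im[v,u].max()),C[v,u].round(4).tolist()) for u in range(250,304,6)])
```

```text
col 277 profile
200 [117, 115, 111] [0.0238 0.0284 0.0007]
202 [117, 116, 112] [0.0209 0.0281 0.0007]
204 [109, 107, 102] [0.0158 0.0285 0.0007]
206 [111, 108, 103] [0.0123 0.0284 0.0007]
208 [69, 68, 64] [-0.0109  0.0342  0.0006]
210 [28, 29, 30] [-0.0139  0.0342  0.0006]
212 [27, 27, 28] [-0.0149  0.0337  0.0006]
214 [27, 27, 29] [-0.0188  0.034   0.0006]
216 [26, 27, 28] [-0.023   0.0345  0.0006]
218 [28, 28, 28] [-0.0236  0.034   0.0006]
220 [28, 28, 29] [-0.027   0.0343  0.0006]
222 [30, 29, 29] [-0.0288  0.0341  0.0006]
230 [38, 37, 37] [-0.0309  0.0318  0.0006]
238 [38, 38, 39] [-0.0314  0.0289  0.0006]
246 [39, 39, 39] [-0.0325  0.0263  0.0006]
254 [38, 39, 39] [-0.0317  0.0228  0.0006]
262 [40, 41, 40] [-0.0314  0.0194  0.0006]
270 [38, 39, 38] [-0.032   0.0165  0.0006]
278 [29, 29, 30] [-0.0315  0.0129  0.0006]
286 [30, 30, 29] [-0.0309  0.0092  0.0006]
294 [31, 28, 29] [-0.0317  0.0063  0.0006]
302 [30, 27, 29] [-0.0314  0.0026  0.0006]
310 [30, 28, 30] [-0.0322 -0.0003  0.0006]
318 [29, 29, 30] [-0.0321 -0.0039  0.0006]
326 [30, 27, 29] [-0.0314 -0.0081  0.0007]
334 [28, 
[... 248 characters left out ...]

225 [(250, 191, [0.3147, -0.0867, -0.0379]), (256, 153, [-0.026, 0.032, -0.0072]), (262, 32, [-0.0301, 0.0334, -0.0048]), (268, 35, [-0.0296, 0.0332, -0.0027]), (274, 33, [-0.0306, 0.0336, -0.0005]), (280, 34, [-0.0302, 0.0335, 0.0017]), (286, 35, [-0.03, 0.0334, 0.0038]), (292, 33, [-0.0303, 0.0335, 0.006]), (298, 191, [0.1959, -0.0453, 0.024])]
240 [(250, 191, [0.3154, -0.1105, -0.0384]), (256, 57, [-0.03, 0.0276, -0.0071]), (262, 39, [-0.0315, 0.0282, -0.0048]), (268, 39, [-0.0322, 0.0284, -0.0026]), (274, 39, [-0.0319, 0.0283, -0.0005]), (280, 38, [-0.0312, 0.0281, 0.0017]), (286, 40, [-0.0313, 0.0281, 0.0038]), (292, 39, [-0.0304, 0.0277, 0.0061]), (298, 134, [-0.029, 0.0272, 0.0083])]
```

Run:
```python
from h import *
plan([0.5526,-0.1088,0.322],-0.134,1)
```

```text
from [0.5694 0.1419 0.3126] th -0.3205 t 5.9 F [-0.13  0.65 -3.42] w 0.0152
shift [-0.0375 -0.9727  0.2522] turn [-3.731e-01  4.000e-04 -1.000e-04]
```

Request:
apply_moves(targets=[-0.01, -0.06, 0.015, -0.02, 0, 0, 0, -0.04, -0.16, 0.04, -0.06, 0, 0, 0, -0.04, -0.28, 0.07, -0.11, 0, 0, 0, -0.04, -0.4, 0.1, -0.16, 0, 0, 0, -0.04, -0.52, 0.135, -0.2, 0, 0, 0, -0.04, -0.64, 0.165, -0.25, 0, 0, 0, -0.04, -0.76, 0.195, -0.29, 0, 0, 0, -0.04, -0.86, 0.22, -0.33, 0, 0, 0, -0.04, -0.93, 0.24, -0.36, 0, 0, 0, -0.04, -0.97, 0.252, -0.373, 0, 0, 0, -0.04, -0.97, 0.252, -0.373, 0, 0, 0, -0.04, -0.97, 0.252, -0.373, 0, 0, 0])

```text
clock: 6.9
eef_pos: [0.5525, -0.1078, 0.3216]
tool_rot: [0.048, 0.706, -0.047, 0.705]
ft_force: [0.4, -0.6, -2.0]
grip_width: 0.0151
```

Run:
```python
from h import *
plan([0.5526,-0.1088,0.322],-0.134,1)
snap('wrist','w5')
plan([0.5526,-0.1088,0.322],-0.134,1)
T,K,D,im,d=cam('wrist','w5')
Tt=np.array(bot.camera_params('wrist')['tool_from_camera'])
C=cloud(T,K,D,d);Ct=cloud(Tt,K,D,d);Z=C[:,:,2]
m=((Z>.108)&(Z<.13))
for u in range(290,400,6):
    r=np.nonzero(m[:260,u])[0]
    if 1<len(r)<14: print(u,r.min(),r.max(),Z[r,u].mean().round(4),C[r,u].mean(0).round(4),'tool',Ct[r,u].mean(0).round(4))
for v in (206,212,218,230): print(v,Ct[v,277].round(4))
```

```text
from [ 0.5525 -0.1078  0.3216] th -0.135 t 6.9 F [ 0.43 -0.62 -1.95] w 0.0151
shift [-0.0016 -0.0038  0.0008] turn [-0.0021 -0.0037 -0.002 ]
from [ 0.5527 -0.1072  0.3219] th -0.1338 t 6.95 F [ 0.24  0.31 -1.97] w 0.0149
shift [-0.0005 -0.0064  0.0005] turn [ 0.0004 -0.0029 -0.0018]
314 183 188 0.122 [ 0.5917 -0.1155  0.122 ] tool [ 0.1996 -0.0026  0.0403]
320 182 186 0.1136 [ 0.599  -0.1167  0.1136] tool [ 0.2079 -0.0027  0.0477]
326 182 186 0.1146 [ 0.6053 -0.1173  0.1146] tool [ 0.2069 -0.0025  0.054 ]
332 182 186 0.1143 [ 0.6118 -0.1183  0.1143] tool [ 0.2072 -0.0026  0.0605]
338 182 186 0.1141 [ 0.6182 -0.1192  0.1141] tool [ 0.2073 -0.0026  0.067 ]
344 182 186 0.1146 [ 0.6246 -0.1199  0.1146] tool [ 0.2069 -0.0025  0.0734]
350 182 186 0.1144 [ 0.631  -0.1208  0.1144] tool [ 0.2071 -0.0025  0.0799]
356 182 186 0.1145 [ 0.6374 -0.1217  0.1145] tool [ 0.2069 -0.0025  0.0863]
362 182 186 0.1146 [ 0.6438 -0.1225  0.1146] tool [ 0.2068 -0.0024  0.0928]
368 182 186 0.1144 [ 0.6502 -0.1234  0.1144] tool [ 0.207  -0.0025  0.0993]
374 182 186 0.1143 [ 0.6567 -0.1243  0.1143] tool [ 0.2071 -0.0025  0.1058]
380 182 186 0.114 [ 0.6632 -0.1252  0.114 ] tool [ 0.2074 -0.0025  0.1124]
386 182 186 0.1142 [ 0.6695 -0.126   0.1142] tool [ 0.2072 -0.0025  0.1188]
206 [0.0125 0.0283 0.0007]
212 [-0.0158  0.0339  0.0006]
218 [-0.0245  0.0342  0.0006]
230 [-0.0317  0.032   0.0006]
```

View pics/w5.png

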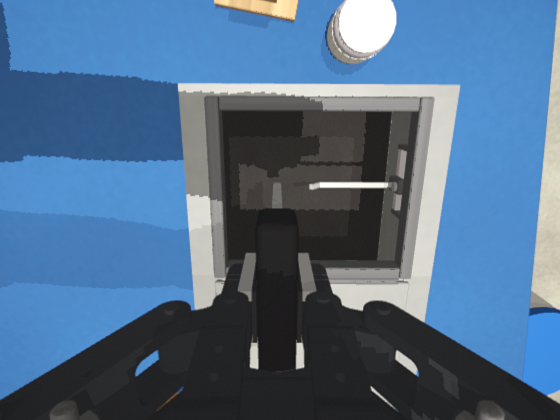

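The wrist view shows the hook from (312,186) to (395,185) and the blade's far edge at (277,195). In tool coordinates the hook is at y = −2.5 mm and the gauge centre at y = −1.7 mm, and the two are parallel, so I shift −0.8 mm and lower.

Request:
apply_moves(targets=[0.02, -0.003, 0, 0, 0, 0, 0, 0.07, -0.003, 0, 0, 0, 0, 0, 0.14, -0.003, 0, 0, 0, 0, 0, 0.21, -0.003, 0, 0, 0, 0, 0, 0.28, -0.003, 0, 0, 0, 0, 0, 0.36, -0.003, 0, 0, 0, 0, 0, 0.44, -0.003, 0, 0, 0, 0, 0, 0.52, -0.003, 0, 0, 0, 0, 0, 0.59, -0.003, 0, 0, 0, 0, 0, 0.64, -0.003, 0, 0, 0, 0, 0, 0.67, -0.003, 0, 0, 0, 0, 0, 0.67, -0.003, 0, 0, 0, 0, 0])

```text
clock: 7.95
eef_pos: [0.5514, -0.1074, 0.1529]
tool_rot: [0.047, 0.707, -0.046, 0.704]
ft_force: [0.7, 0.9, -2.2]
grip_width: 0.015
```

Run:
```python
from h import *
plan([0.5524,-0.1090,0.1525],-0.134,1)
snap('wrist','w6')
plan([0.5524,-0.1090,0.1525],-0.134,1)
T,K,D,im,d=cam('wrist','w6')
Tt=np.array(bot.camera_params('wrist')['tool_from_camera'])
C=cloud(T,K,D,d);Ct=cloud(Tt,K,D,d);Z=C[:,:,2]
m=((Z>.108)&(Z<.13))
for u in range(290,440,6):
    r=np.nonzero(m[:300,u])[0]
    if 1<len(r)<14: print(u,r.min(),r.max(),'tool',Ct[r,u].mean(0).round(4))
for v in (206,212,218,230): print(v,Ct[v,277].round(4))
```

```text
from [ 0.5514 -0.1074  0.1529] th -0.1323 t 7.95 F [ 0.73  0.92 -2.23] w 0.015
shift [ 0.0014 -0.0058  0.0047] turn [ 0.0034 -0.0083 -0.0008]
from [ 0.5523 -0.1078  0.1543] th -0.1326 t 8.0 F [ 0.17 -0.27 -2.51] w 0.0153
shift [ 0.0071 -0.0048  0.0013] turn [ 0.0029 -0.0038 -0.0005]
344 244 256 tool [ 0.0292 -0.0022  0.0385]
350 241 253 tool [ 0.0338 -0.0023  0.0428]
356 240 249 tool [ 0.0378 -0.0024  0.0472]
362 240 249 tool [ 0.0385 -0.0027  0.051 ]
368 240 249 tool [ 0.0384 -0.0027  0.0545]
374 240 249 tool [ 0.0388 -0.0028  0.0582]
380 240 249 tool [ 0.0381 -0.0025  0.0615]
386 240 249 tool [ 0.0386 -0.0027  0.0652]
392 240 249 tool [ 0.0389 -0.0029  0.0689]
398 240 249 tool [ 0.0386 -0.0027  0.0723]
404 240 249 tool [ 0.0386 -0.0026  0.0758]
410 240 249 tool [ 0.0385 -0.0027  0.0793]
416 240 249 tool [ 0.0386 -0.0027  0.0829]
422 240 249 tool [ 0.0388 -0.0028  0.0866]
428 240 250 tool [ 0.0386 -0.0033  0.0901]
434 240 250 tool [ 0.0385 -0.003   0.0936]
206 [0.0119 0.0285 0.0007]
212 [-0.0172  0.0343  0.0006]
218 [-0.0252  0.0344  0.0006]
230 [-0.0307  0.0316  0.0006]
```

View pics/w6.png

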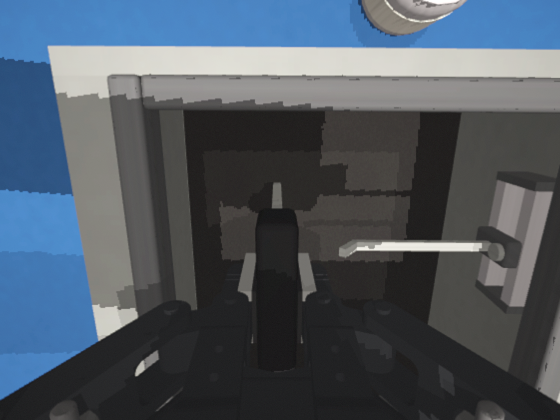

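The wrist view shows the gauge upright inside the hatch, with the hook tip at (345,250) and the rail at (510,240). The hook is 1.0 mm further towards −y than the gauge centre, and the heights match to within the eye's 5 mm margins.

Request:
apply_moves(targets=[0, -0.004, 0, 0, 0, 0, 0, 0, -0.004, 0.02, 0, 0, 0, 0, 0, -0.004, 0.05, 0, 0, 0, 0, 0, -0.004, 0.08, 0, 0, 0, 0, 0, -0.004, 0.1, 0, 0, 0, 0, 0, -0.004, 0.1, 0, 0, 0, 0, 0, -0.004, 0.1, 0, 0, 0, 0, 0, -0.004, 0.1, 0, 0, 0, 0])

```text
clock: 8.67
eef_pos: [0.5772, -0.1132, 0.1548]
tool_rot: [0.047, 0.706, -0.047, 0.705]
ft_force: [0.2, -0.4, -3.3]
grip_width: 0.0152
```

```bash
cat > look.py <<'E'
from h import *
import sys
def look(fn):
    plan([0.577,-0.1125,0.1525],-0.134,1)
    snap('wrist',fn)
    T,K,D,im,d=cam('wrist',fn)
    Tt=np.array(bot.camera_params('wrist')['tool_from_camera'])
    C=cloud(T,K,D,d);Ct=cloud(Tt,K,D,d);Z=C[:,:,2]
    m=((Z>.108)&(Z<.13))
    for u in range(302,440,10):
        r=np.nonzero(m[:300,u])[0]
        if 1<len(r)<16: print(u,r.min(),r.max(),'tool',Ct[r,u].mean(0).round(4))
    for v in (204,206,214,218): print(v,Ct[v,277].round(4))
look(sys.argv[1])
E
python3 look.py w7
```

```text
from [ 0.5772 -0.1132  0.1548] th -0.1341 t 8.6667 F [ 0.18 -0.41 -3.3 ] w 0.0152
shift [ 0.0093  0.0027 -0.0012] turn [-0.0002 -0.0015 -0.    ]
302 237 249 tool [ 0.0343 -0.      0.0152]
312 235 244 tool [ 0.041  -0.0005  0.0216]
322 235 244 tool [ 0.0409 -0.0005  0.0276]
332 235 244 tool [ 0.0407 -0.0004  0.0335]
342 235 244 tool [ 0.0407 -0.0004  0.0395]
352 235 244 tool [ 0.041  -0.0005  0.0455]
362 235 244 tool [ 0.0411 -0.0006  0.0515]
372 235 244 tool [ 0.0408 -0.0004  0.0573]
382 235 244 tool [ 0.0406 -0.0004  0.0632]
392 235 244 tool [ 0.0405 -0.0003  0.0692]
402 235 244 tool [ 0.0407 -0.0004  0.0752]
412 235 244 tool [ 0.0408 -0.0004  0.0812]
422 235 244 tool [ 0.0408 -0.0004  0.0871]
432 235 244 tool [ 0.0408 -0.0004  0.0931]
204 [0.0163 0.0282 0.0007]
206 [0.0144 0.0278 0.0007]
214 [-0.0184  0.0338  0.0006]
218 [-0.0248  0.0343  0.0006]
```

View pics/w7.png

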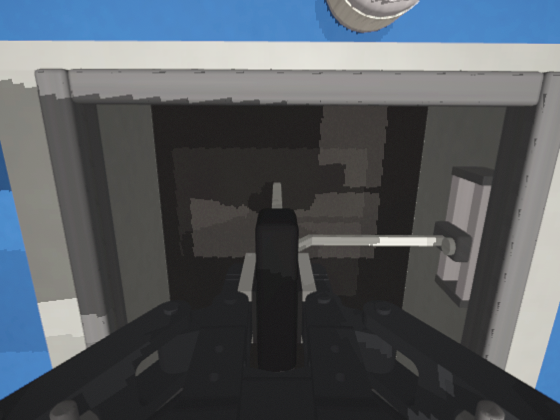

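The wrist view shows the gauge just short of the hook, whose tip is at (302,243). The gauge is now 1.3 mm too far towards −y and 2.3 mm high, because the arm settled after the last reading, so I correct both before threading.

Request:
apply_moves(targets=[0.009, 0.005, 0, 0, 0, 0, 0, 0.009, 0.005, 0, 0, 0, 0, 0, 0.009, 0.005, 0, 0, 0, 0, 0, 0.009, 0.005, 0, 0, 0, 0, 0, 0.009, 0.005, 0, 0, 0, 0, 0])

```text
clock: 9.13
eef_pos: [0.5775, -0.1119, 0.1529]
tool_rot: [0.047, 0.705, -0.047, 0.706]
ft_force: [-0.5, -0.3, -2.2]
grip_width: 0.0151
```

```bash
python3 look.py w8
```

```text
from [ 0.5775 -0.1119  0.1529] th -0.134 t 9.1333 F [-0.47 -0.32 -2.23] w 0.0151
shift [ 0.0016 -0.0027 -0.0017] turn [0.0001 0.0002 0.    ]
302 241 252 tool [ 0.0321 -0.0013  0.015 ]
312 238 247 tool [ 0.0386 -0.0015  0.0214]
322 239 247 tool [ 0.0389 -0.0019  0.0274]
332 238 247 tool [ 0.0392 -0.0017  0.0333]
342 238 247 tool [ 0.0389 -0.0016  0.0392]
352 238 247 tool [ 0.0389 -0.0016  0.0451]
362 238 247 tool [ 0.0386 -0.0014  0.0509]
372 238 247 tool [ 0.0389 -0.0016  0.0569]
382 238 247 tool [ 0.0388 -0.0015  0.0628]
392 238 247 tool [ 0.0391 -0.0017  0.0688]
402 238 248 tool [ 0.039  -0.0019  0.0747]
412 238 248 tool [ 0.0388 -0.0019  0.0806]
422 238 248 tool [ 0.0388 -0.0018  0.0865]
432 238 248 tool [ 0.0391 -0.002   0.0925]
204 [0.0161 0.0283 0.0007]
206 [0.0123 0.0284 0.0007]
214 [-0.0201  0.0344  0.0006]
218 [-0.0259  0.0346  0.0006]
```

The hook is at tool y = −1.7 mm and the gauge centre at −1.6 mm, so I advance slowly over the tip.

Request:
apply_moves(targets=[0, 0, 0.01, 0, 0, 0, 0, 0, 0, 0.02, 0, 0, 0, 0, 0, 0, 0.03, 0, 0, 0, 0, 0, 0, 0.04, 0, 0, 0, 0, 0, 0, 0.05, 0, 0, 0, 0, 0, 0, 0.06, 0, 0, 0, 0, 0, 0, 0.06, 0, 0, 0, 0, 0, 0, 0.06, 0, 0, 0, 0])

```text
clock: 9.85
eef_pos: [0.5925, -0.1139, 0.1527]
tool_rot: [0.047, 0.706, -0.047, 0.705]
ft_force: [0.1, 0.6, -3.2]
grip_width: 0.0152
```

```bash
python3 look.py w9
```

```text
from [ 0.5925 -0.1139  0.1527] th -0.134 t 9.85 F [ 0.14  0.62 -3.25] w 0.0152
shift [ 0.0006 -0.0026 -0.0623] turn [ 0.0001 -0.0005 -0.    ]
302 238 247 tool [ 0.0388 -0.0015  0.0156]
312 238 247 tool [ 0.0389 -0.0016  0.0215]
322 238 247 tool [ 0.0389 -0.0016  0.0274]
332 238 247 tool [ 0.0389 -0.0016  0.0333]
342 238 248 tool [ 0.039  -0.002   0.0392]
352 238 248 tool [ 0.0389 -0.0019  0.0451]
362 238 248 tool [ 0.0387 -0.0018  0.051 ]
372 238 248 tool [ 0.0388 -0.0019  0.0569]
382 238 248 tool [ 0.0389 -0.0019  0.0628]
392 238 248 tool [ 0.0389 -0.0019  0.0688]
402 238 248 tool [ 0.0394 -0.0021  0.0749]
412 238 248 tool [ 0.0389 -0.0019  0.0806]
204 [0.0171 0.028  0.0007]
206 [0.0136 0.028  0.0007]
214 [-0.0205  0.0345  0.0006]
218 [-0.0244  0.0341  0.0006]
```

View pics/w9.png

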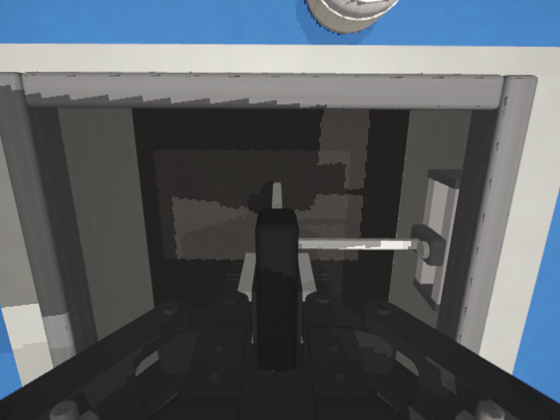

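The hook now passes into the blade's plane at (300,243), with no change in the force reading. I continue along the shank.

Request:
apply_moves(targets=[0, 0, 0.01, 0, 0, 0, 0, 0, 0, 0.03, 0, 0, 0, 0, 0, 0, 0.05, 0, 0, 0, 0, 0, 0, 0.07, 0, 0, 0, 0, 0, 0, 0.08, 0, 0, 0, 0, 0, 0, 0.09, 0, 0, 0, 0, 0, 0, 0.09, 0, 0, 0, 0, 0, 0, 0.09, 0, 0, 0, 0])

```text
clock: 10.57
eef_pos: [0.6147, -0.117, 0.1526]
tool_rot: [0.047, 0.706, -0.047, 0.705]
ft_force: [-0.3, 1.5, -2.3]
grip_width: 0.015
```

```bash
python3 look.py w10
python3 - <<'E'
from h import *
snap('top','t10')
im=cv2.imread('pics/t10.png'); cv2.imwrite('pics/t10c.png',cv2.resize(im[150:330,200:400],None,fx=3.2,fy=3.2,interpolation=cv2.INTER_CUBIC))
E
```

```text
from [ 0.6147 -0.117   0.1526] th -0.134 t 10.5667 F [-0.34  1.53 -2.28] w 0.015
shift [ 0.0005 -0.0025 -0.1519] turn [-0.0001 -0.0009  0.    ]
302 238 248 tool [ 0.0389 -0.0019  0.0156]
312 238 248 tool [ 0.039  -0.002   0.0215]
322 238 248 tool [ 0.0387 -0.0018  0.0274]
332 238 248 tool [ 0.0389 -0.0019  0.0333]
342 238 248 tool [ 0.0389 -0.0019  0.0392]
352 239 248 tool [ 0.039  -0.0023  0.0451]
362 238 248 tool [ 0.0388 -0.0019  0.051 ]
372 239 248 tool [ 0.0385 -0.0021  0.0568]
204 [0.0168 0.0281 0.0007]
206 [0.0126 0.0283 0.0007]
214 [-0.0177  0.0336  0.0006]
218 [-0.0251  0.0344  0.0006]
```

View pics/w10.png

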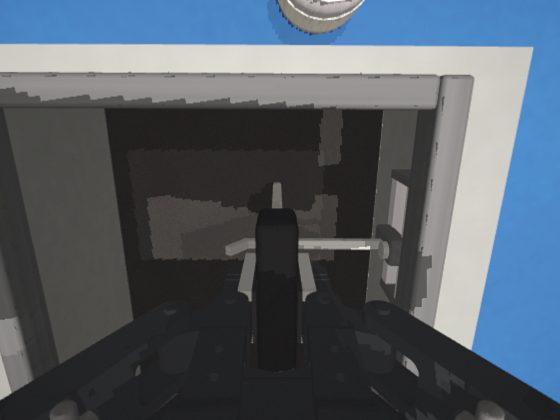

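The tip at (235,248) now shows on the near side of the blade and the shank runs on to (380,245) on the far side, so the eye is threaded. I lower towards the shank, about 16.4 mm.

Request:
apply_moves(targets=[0.01, -0.001, 0, 0, 0, 0, 0, 0.025, -0.001, 0, 0, 0, 0, 0, 0.04, -0.001, 0, 0, 0, 0, 0, 0.05, -0.001, 0, 0, 0, 0, 0, 0.056, -0.001, 0, 0, 0, 0, 0, 0.056, -0.001, 0, 0, 0, 0, 0, 0.056, -0.001, 0, 0, 0, 0, 0, 0.056, -0.001, 0, 0, 0, 0, 0])

```text
clock: 11.33
eef_pos: [0.6148, -0.1172, 0.1389]
tool_rot: [0.047, 0.705, -0.047, 0.706]
ft_force: [-0.1, 0.3, -2.2]
grip_width: 0.0152
```

```bash
python3 look.py w11
```

```text
from [ 0.6148 -0.1172  0.1389] th -0.134 t 11.3333 F [-0.06  0.33 -2.18] w 0.0152
shift [-0.0543 -0.0015 -0.1523] turn [0.0001 0.0005 0.    ]
302 247 252 tool [ 0.0255 -0.0003  0.0145]
312 247 257 tool [ 0.0251 -0.0016  0.02  ]
322 247 257 tool [ 0.0252 -0.0016  0.0256]
332 247 257 tool [ 0.0251 -0.0018  0.0311]
342 247 257 tool [ 0.0251 -0.0016  0.0365]
352 247 257 tool [ 0.0252 -0.0016  0.0421]
362 247 257 tool [ 0.0253 -0.0017  0.0476]
372 247 257 tool [ 0.0252 -0.0016  0.0531]
382 247 257 tool [ 0.0252 -0.0016  0.0586]
422 176 186 tool [0.0189 0.0395 0.0728]
204 [0.0167 0.0281 0.0007]
206 [0.013  0.0281 0.0007]
214 [-0.0201  0.0344  0.0006]
218 [-0.0238  0.0339  0.0006]
```

Request:
apply_moves(targets=[0.002, 0, 0, 0, 0, 0, 0, 0.004, 0, 0, 0, 0, 0, 0, 0.004, 0, 0, 0, 0, 0, 0])

```text
clock: 11.63
eef_pos: [0.6147, -0.1172, 0.1378]
tool_rot: [0.047, 0.706, -0.047, 0.706]
ft_force: [0.3, 0.0, -2.9]
grip_width: 0.0149
```

Request:
apply_moves(targets=[0.002, 0, 0, 0, 0, 0, 0, 0.004, 0, 0, 0, 0, 0, 0, 0.004, 0, 0, 0, 0, 0, 0])

```text
clock: 11.88
eef_pos: [0.6147, -0.1172, 0.1369]
tool_rot: [0.047, 0.705, -0.047, 0.706]
ft_force: [-1.6, 0.5, -2.4]
grip_width: 0.0149
```

Request:
apply_moves(targets=[0.002, 0, 0, 0, 0, 0, 0, 0.002, 0, 0, 0, 0, 0, 0, 0.002, 0, 0, 0, 0, 0, 0])

```text
clock: 12.13
eef_pos: [0.6148, -0.1172, 0.1368]
tool_rot: [0.047, 0.705, -0.047, 0.706]
ft_force: [-0.3, -0.2, 0.3]
grip_width: 0.0156
```

Request:
apply_moves(targets=[0, 0, 0, 0, 0, 0, 0, 0, 0, 0, 0, 0, 0, 0])

```text
clock: 12.3
eef_pos: [0.6148, -0.1172, 0.1367]
tool_rot: [0.047, 0.705, -0.047, 0.706]
ft_force: [-1.0, -0.0, 2.3]
grip_width: 0.0155
```

```bash
python3 look.py w12
```

```text
from [ 0.6148 -0.1172  0.1367] th -0.134 t 12.3 F [-1.04 -0.01  2.29] w 0.0155
shift [-0.0632 -0.0015 -0.1522] turn [0.     0.001  0.0001]
302 248 252 tool [0.0235 0.0003 0.0144]
312 248 259 tool [ 0.0231 -0.0016  0.0198]
322 248 259 tool [ 0.023  -0.0015  0.0253]
332 248 259 tool [ 0.0232 -0.0016  0.0307]
342 248 259 tool [ 0.0231 -0.0016  0.0362]
352 249 259 tool [ 0.0232 -0.0019  0.0417]
362 249 259 tool [ 0.023  -0.0018  0.0471]
372 249 259 tool [ 0.023  -0.0018  0.0525]
382 249 259 tool [ 0.0229 -0.0018  0.0579]
204 [0.0152 0.0286 0.0007]
206 [0.0133 0.0281 0.0007]
214 [-0.0194  0.0341  0.0006]
218 [-0.0249  0.0343  0.0006]
```

View pics/w12.png

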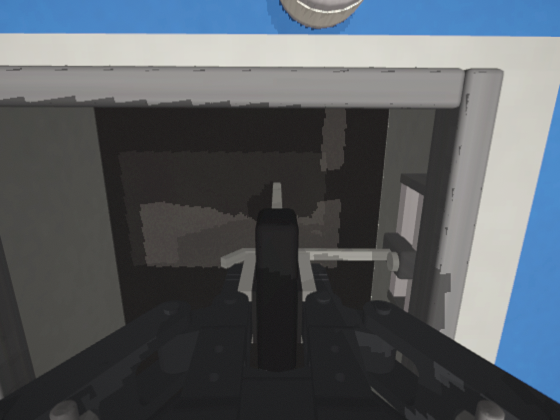

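The force rose from −2.5 N to +2.3 N at a height that fits the shank (0.6 mm left by sight), so the eye has landed on it. I ease off 0.25 mm and open the fingers part way.

Request:
apply_moves(targets=[-0.001, 0, 0, 0, 0, 0, 0, -0.001, 0, 0, 0, 0, 0, 0, -0.001, 0, 0, 0, 0, 0, 0.22, -0.001, 0, 0, 0, 0, 0, 0.26, -0.001, 0, 0, 0, 0, 0, 0.3, -0.001, 0, 0, 0, 0, 0, 0.35, -0.001, 0, 0, 0, 0, 0, 0.4, -0.001, 0, 0, 0, 0, 0, 0.4, -0.001, 0, 0, 0, 0, 0, 0.4])

```text
clock: 13.1
eef_pos: [0.6147, -0.1172, 0.1365]
tool_rot: [0.047, 0.706, -0.047, 0.706]
ft_force: [-0.4, 0.3, -0.1]
grip_width: 0.0344
```

```bash
python3 look.py w13
```

```text
from [ 0.6147 -0.1172  0.1365] th -0.134 t 13.1 F [-0.41  0.33 -0.14] w 0.0344
shift [-0.0639 -0.0015 -0.152 ] turn [0.0001 0.     0.    ]
302 248 259 tool [ 0.0226 -0.0014  0.0143]
312 248 259 tool [ 0.0228 -0.0014  0.0198]
322 249 253 tool [0.0226 0.0001 0.0251]
332 249 259 tool [ 0.0228 -0.0017  0.0307]
342 249 259 tool [ 0.0224 -0.0016  0.036 ]
352 249 259 tool [ 0.0227 -0.0017  0.0415]
362 249 259 tool [ 0.0225 -0.0016  0.0469]
372 249 259 tool [ 0.0225 -0.0016  0.0524]
382 249 259 tool [ 0.0228 -0.0018  0.0579]
204 [0.0155 0.0285 0.0007]
206 [0.0126 0.0283 0.0007]
214 [-0.0221  0.035   0.0006]
218 [-0.0256  0.0345  0.0006]
```

View pics/w13.png

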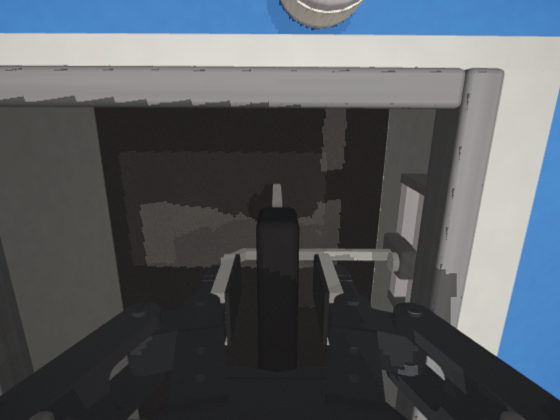

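The pads stand clear on both sides of the bar (columns 237 and 315 against 258–298), and the gauge hangs where it was. I go straight up.

Request:
apply_moves(targets=[-0.01, 0, 0, 0, 0, 0, 0.4, -0.03, 0, 0, 0, 0, 0, 0.4, -0.06, 0, 0, 0, 0, 0, 0.4, -0.1, 0, 0, 0, 0, 0, 0.4, -0.15, 0, 0, 0, 0, 0, 0.4, -0.21, 0, 0, 0, 0, 0, 0.4, -0.29, 0, 0, 0, 0, 0, 0.4, -0.37, 0, 0, 0, 0, 0, 0.4, -0.45, 0, 0, 0, 0, 0, 0.4, -0.53, 0, 0, 0, 0, 0, 0.4, -0.57, 0, 0, 0, 0, 0, 0.4, -0.57, 0, 0, 0, 0, 0, 0.4])

```text
clock: 14.15
eef_pos: [0.6162, -0.1175, 0.2839]
tool_rot: [0.047, 0.703, -0.048, 0.708]
ft_force: [-0.5, -0.3, 0.8]
grip_width: 0.0339
```

Run:
```python
from h import *
plan([0.5,0,0.3],-0.134,1)
snap('wrist','w14');snap('scene','s14')
T,K,D,im,d=cam('wrist','w14');C=cloud(T,K,D,d)
m=(im.max(2)<60)&(C[:,:,2]>.155)&(C[:,:,2]<.18)
m[:100]=0;m[260:]=0;m[:,:200]=0;m[:,340:]=0
print(m.sum(),C[m].mean(0),np.percentile(C[m][:,2],[5,50,95]))
im=cv2.imread('pics/s14.png'); cv2.imwrite('pics/s14c.png',cv2.resize(im[120:290,100:420],None,fx=2.4,fy=2.4,interpolation=cv2.INTER_CUBIC))
```

```text
from [ 0.6162 -0.1175  0.2839] th -0.134 t 14.15 F [-0.54 -0.32  0.78] w 0.0339
shift [-0.0687  0.4035 -0.5229] turn [0.     0.0158 0.0008]
1442 [ 0.61823631 -0.11112893  0.16729212] [0.16365649 0.16774944 0.16911143]
```

View pics/w14.png

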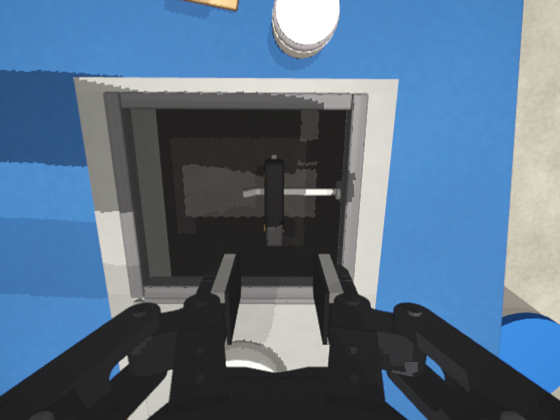

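View pics/s14c.png

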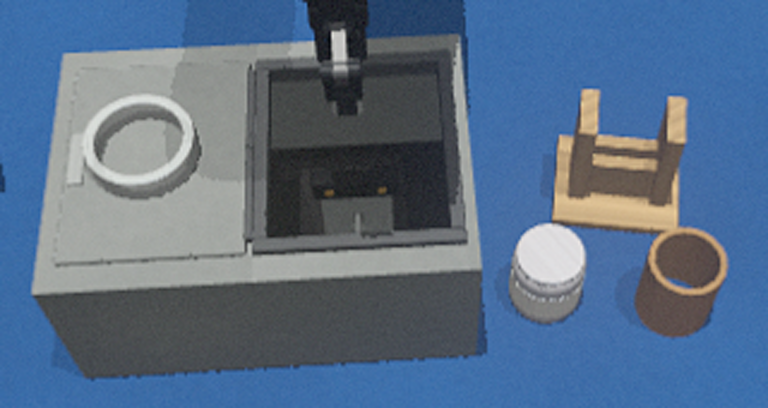

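The wrist view shows the gauge hanging upright on the hook, with its bar at (274,190) and the hook visible on both sides from (248,192) to (338,192). The grip top measures 167.7 mm against the expected 168 mm. The scene view shows the tin, core, tape and stand where they were. I wait briefly and compare, to rule out swinging or slipping.

Request:
apply_moves(targets=[-0.05, 0, 0, 0, 0, 0, 0.4, -0.1, 0, 0, 0, 0, 0, 0.4, -0.1, 0, 0, 0, 0, 0, 0.4, -0.1, 0, 0, 0, 0, 0, 0.4, -0.1, 0, 0, 0, 0, 0, 0.4, -0.1, 0, 0, 0, 0, 0, 0.4, -0.1, 0, 0, 0, 0, 0, 0.4, -0.1, 0, 0, 0, 0, 0, 0.4, -0.1, 0, 0, 0, 0, 0, 0.4, -0.1, 0, 0, 0, 0, 0, 0.4, -0.1, 0, 0, 0, 0, 0, 0.4, -0.1, 0, 0, 0, 0, 0, 0.4])

```text
clock: 15.25
eef_pos: [0.6147, -0.1172, 0.3041]
tool_rot: [0.047, 0.706, -0.047, 0.706]
ft_force: [0.3, -0.5, -0.3]
grip_width: 0.034
```

Run:
```python
from h import *
for fn in ('w15','w16'):
    plan([0.5,0,0.3],-0.134,1)
    snap('wrist',fn)
    T,K,D,im,d=cam('wrist',fn);C=cloud(T,K,D,d)
    m=(im.max(2)<60)&(C[:,:,2]>.155)&(C[:,:,2]<.18)
    m[:100]=0;m[245:]=0;m[:,:200]=0;m[:,340:]=0
    p=C[m];r=cv2.minAreaRect(p[:,:2].astype(np.float32)*1000)
    print(m.sum(),p.mean(0).round(4),np.percentile(p[:,2],[5,50,95]).round(4),r)
```

```text
from [ 0.6147 -0.1172  0.3041] th -0.134 t 15.25 F [ 0.26 -0.46 -0.33] w 0.034
shift [ 0.0162  0.4033 -0.5173] turn [0.0001 0.0001 0.    ]
1324 [ 0.6193 -0.1106  0.1671] [0.1604 0.1677 0.1692] ((634.3578491210938, -105.15172576904297), (69.06660461425781, 137.07308959960938), 4.410281658172607)
from [ 0.6147 -0.1172  0.3041] th -0.134 t 15.3 F [ 0.11 -0.26  0.45] w 0.0341
shift [ 0.0163  0.4033 -0.5173] turn [-0.      0.0001  0.0001]
1320 [ 0.6193 -0.1107  0.1671] [0.1602 0.1677 0.1693] ((634.4727783203125, -105.30010986328125), (69.2127456665039, 137.3770294189453), 4.425074577331543)
```

View pics/w16.png

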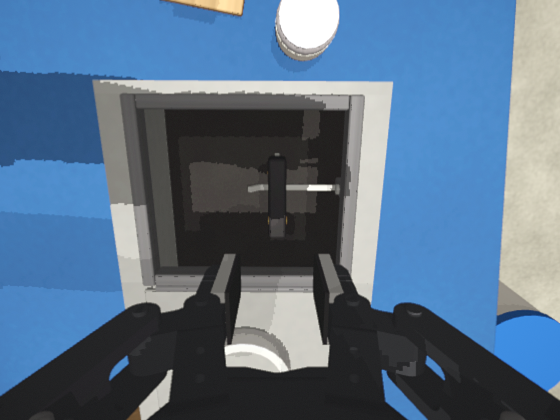

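The gauge hangs still at (277,187) with the hook through it. Its mean position moved less than 0.1 mm between the last two readings, and the robot is clear. I hand the job in.

```bash
python3 -c "
from h import *
print(bot.job_done())"
```

```text
the job is handed in; nothing more can be done
None
```

The gauge is off its stand and hanging by its eye on the hook in the cabinet. I handed the job in at about 15 s of the 61 s.

- **Threading:** I lined the eye up with the hook using the wrist camera. Before the last pass I corrected a drift of 1.3 mm sideways and 2.3 mm in height. The eye then went over the tip with no force rise in the readings I took, and the hook showed on both sides of the blade.
- **Feeling for the hook:** I found the hook's position along the rail by sight. The only feel was lowering the eye onto the shank: the reading rose about 5 N, I backed off 0.25 mm and opened the fingers part way.
- **Hanging:** After I moved up and away, the grip top measured 167.7 mm, against 168 mm expected and a frame top of 172 mm. The gauge moved less than 0.1 mm between the last two pictures, and the robot is clear.
- **Surroundings:** The tin, core, tape roll and stand looked unmoved in the scene picture. No reading showed contact with the hatch frame, and the gauge and fingers looked clear of it in the pictures.
- **Checks that disagreed:** The top and wrist cameras differed by 1 to 2 mm, so I used the wrist camera for both gauge and hook. The final outline fit of the bar took in other dark pixels and was no use. I relied on its mean position and height instead, and those pixels may have affected the mean too.

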